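Cap the nailed lath with its channel guard

TASK

The wooden lath with the row of upright nails needs its safety cover: turn the aluminium U-channel guard over so that its open side faces down and put it over the lath, standing flat on the bench with the lath and nails inside. It should end pushed along the lath until it butts against the wooden end block, at rest and let go; leave the pot, the pliers and the knife where they are.

Things in the scene. Friction and masses are not known exactly. Their poses are not given: they have to be found in the camera images.
- guard: Aluminium U-channel, 160 mm long (y), 44 wide (x), 60 high (z), walls and web 4 thick: inside 36 wide, 56 deep; open ends; about 0.27 kg. Starts loose, open side up, on the robot's side of the lath, within 0.2 rad of parallel. Origin: centre of the web's outer (closed) face; z points from web to open side: z up = open side up, z down (origin 60 mm above the bench) = turned over.
- lath: Fixed, rigid wooden strip 26 mm wide (x), 12 high, from y = -190 to +80 mm; seven nails on its middle line from y = -66 to +66, every 22 mm, heads 28 mm above the bench. Origin: on the bench under the middle line, mid nail row; z up, x away from the robot, y along the strip to the end block (yaw within 0.3 rad of the world). The guard, butted home, has its web centre over it.
- block (a point): The wooden end block fixed at the lath's +y end: 46 mm (lath x) by 26 mm (lath y), 45 mm high. This point: foot of the face that the guard butts against, middle, on the bench, 80 mm along +y from the lath's origin.
- pot: Bystander: an open white plastic pot, 90 mm across, 85 mm high, left of the work; origin at the centre of its underside.
- pliers: Bystander: pliers with orange grips, about 150 mm long and 15 mm thick, lying to the right of the work; origin under the joint.
- knife: Bystander: a putty knife with a dark wooden handle, about 170 mm long, lying to the right of the work; origin under it.
There are look-alikes about, which are no part of the job. Leave any yellow look-alike of the guard alone.

How it is judged:
By the outcome, as a careful person would: the job done as asked, in the order asked, and still so for the second after the job is handed in, with the robot touching nothing.
It also fails if it takes over 64 s, if anything falls off the work surface, if the arm or the gripper's body presses on something with over 40 N, if the wrist force passes 120 N, or if a joint passes its speed limit or range.

ROBOT

A 7-joint arm with a two-finger parallel gripper is mounted at the origin on the work surface. World frame = base frame: x ahead of the robot, y to its left, z up, the work surface at z = 0. Lengths are in m, angles in rad, forces in N, time in s.
With the tool pointing down it reaches from about 0.425 to 0.875 m from the base axis. Payload 4.7 kg.
Tool frame: the origin (TCP) lies between the finger pads; the fingertips stand 22 mm ahead of it and the grasp point (between the pads) lies 3 mm ahead of it; z points along the fingers, y is the line along which they close (so a half turn about z gives the same grasp; the last joint's range is limited). The gripper opens to 87 mm and grips with 3 to 60 N. Pads are 19 mm wide; open, the fingers measure 117 mm over their backs; the gripper's body (75 mm by 190 mm) begins 51 mm behind the grasp point.
Start: joints at [1.197, 0.321, -0.07, 1.45, 0.023, 1.371, -0.057], TCP at [0.246, -0.602, 0.245] pointing down, gripper open.
Joint ranges: [-2.86, 2.86], [-0.3, 2.09], [-1.38, 1.24], [0.06, 2.45], [-1.56, 4.7], [0.09, 2.05], [-2.69, 2.69]. Speed limits (rad/s): [2.57, 2.57, 3.14, 3.14, 3.14, 3.14, 3.14].

INTERFACE

Orientations are given as a rotation vector (axis times angle).
In Python, from bench import ctrl gives the robot as it stands. The module is installed in compiled form; this text tells all that it offers.
- The arm moves only by the tool send_rows, never from a script. Its argument "motion" is a list of rows, each an object with "claw": the opening, from -1 (shut) to 1 (fully open); "slide": the shift along the tool's x, y, z in mm, a list of three; "delta_rot": the turn, a rotation vector about the tool's x, y, z in rad, a list of three. In form: [{"claw": claw, "slide": [x, y, z], "delta_rot": [ax, ay, az]}, ...]. A call has 1 to 5 rows; each row is the pose to reach, as a shift and turn from the pose commanded when the call began, along the tool's axes at that moment; what a row does not reach only later rows make up. A row lasts 1/10 s, in which the tool goes at most 50 mm and 8.59 degrees, less where a joint would pass 70% of its speed; a pose out of reach is approached as far as the arm can. A call with a gripper value outside its range is refused whole. The fingers move at their own pace and stop on an object; "grip_force" is the grip in N (left out, the last holds). Time passes only in rows, so rows that repeat a pose let the fingers close. It gives the time, the measured TCP pose, the force, the opening and the grip force at its end, in the units of the state.
- ctrl.get_state(): the state, without advancing time (a new reading comes with each control period).
- ctrl.get_image(name): name is "side" or "top"; returns a dict with "color" (480x640x3 uint8, blue, green, red), "fx", "fy", "cx", "cy" (pixels), "pose" (4x4, takes a point from camera to world coordinates). Camera axes: x right, y down, z forward; pixel columns grow to the right and rows downward; lengths in m; the calibration is good to about 2 mm. A picture is of the moment at which its call begins. There is no depth.
- ctrl.close_job(): hands the job in; it is judged then, once.
The state is a dict: "time": time; "joint_positions": joint angles; "qd": joint speeds; "joint_torque": joint torques, N m; "position": TCP position; "tool_rot": TCP orientation; "ft_force": force on the tool from outside, world axes, zero at the start; "torque": the same for the moment, N m; "grip_width": opening from 0.0 (shut) to 1.0 (fully open); "grip_force": force on a finger pad.
Only numpy, scipy, OpenCV 4.12 (cv2) and the standard library are available. Lean on these libraries where they do the work, as an engineer would, in place of code of your own. Each camera call takes 0.05 s, during which the arm holds its last target. There are 200 camera calls.

## Working session

There is one attempt and no reset: what is moved stays moved. The work goes in short steps, Python scripts to look and compute and a tool call to move; the robot and the scene stay as the last step left them, time stands still between calls to the robot, and variables do not carry over. Pictures are saved under pics/ and viewed, at most 10 in all, crops included, and the job is handed in when it is done.

Besides the shell and the picture viewer there is one more tool, called after ">>>" by a JSON object that holds its "name" and its "arguments". send_rows: Moves the arm, as the interface text tells. Its arguments: {"type":"object","properties":{"motion":{"type":"array","items":{"type":"object","properties":{"claw":{"type":"number"},"slide":{"type":"array","items":{"type":"number"}},"delta_rot":{"type":"array","items":{"type":"number"}}}}},"grip_force":{"type":"number"}},"required":["motion"]}

```bash
mkdir -p pics; python3 - <<'E'
from bench import ctrl
import cv2,numpy as np
for n in("side","top"):
    im=ctrl.get_image(n);cv2.imwrite(f"pics/{n}0.png",im["color"]);print(n,im["fx"],im["fy"],im["cx"],im["cy"]);print(np.round(im["pose"],4))
s=ctrl.get_state();print(s)
E
```

```text
side 597.9241482071276 597.9241482071276 325.54323070435424 245.64353886967422
[[-0.8286 -0.4377  0.3492 -0.0128]
 [-0.5598  0.657  -0.5049  0.7473]
 [-0.0085 -0.6138 -0.7894  1.175 ]
 [ 0.      0.      0.      1.    ]]
top 519.6931319622076 519.6931319622076 323.54660588815716 241.58306198294855
[[ 0.0217 -0.9962  0.0846  0.4116]
 [-0.9996 -0.0201  0.0193 -0.0091]
 [-0.0175 -0.085  -0.9962  1.3704]
 [ 0.      0.      0.      1.    ]]
{'time': 0.1, 'joint_positions': array([ 1.19709774,  0.32175883, -0.07009143,  1.45158277,  0.02258303,
        1.37078495, -0.05689914]), 'qd': array([-1.05451335e-03, -2.70645777e-03,  1.95969466e-04, -2.49656931e-03,
       -7.96086192e-05,  8.61811036e-04, -6.81425934e-04]), 'joint_torque': array([-1.04899464e-03, -4.92571378e+01, -4.06471314e-01, -3.13397884e+01,
       -6.43320079e-02,  3.94832273e-02,  6.61102217e-05]), 'position': array([ 0.24558775, -0.60131482,  0.24354948]), 'tool_rot': array([-3.08104405e+00, -6.05065322e-01,  6.43874235e-04]), 'ft_force': array([-0.39101135,  0.35658948,  0.5726484 ]), 'torque': array([ 0.00731006, -0.04898094, -0.00093889]), 'grip_force': 0.0, 'grip_width': 0.9955036773540292}
```

View pics/side0.png

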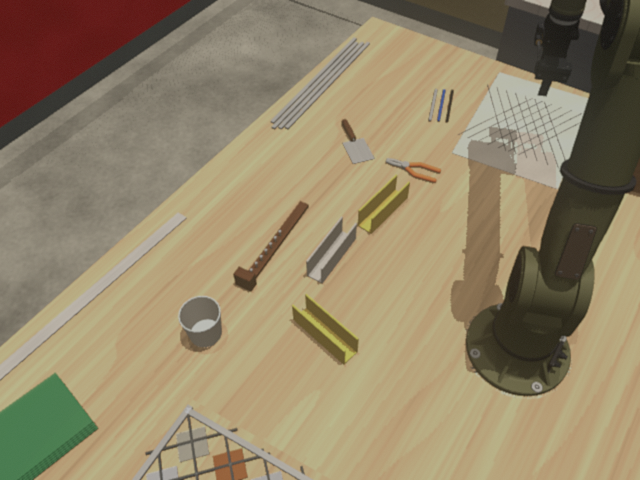

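View pics/top0.png

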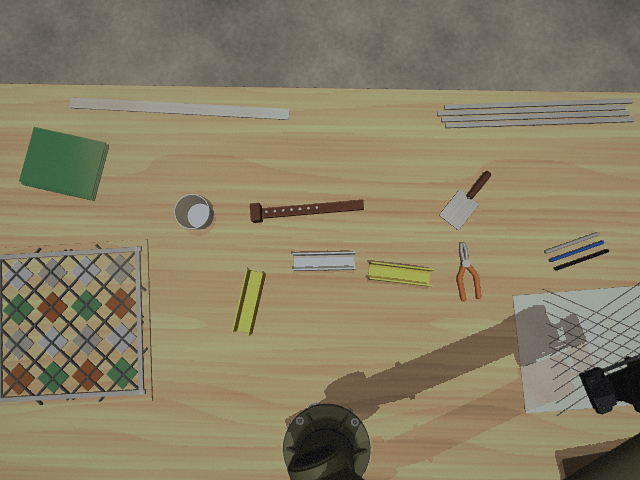

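Things that could be taken for the guard: the grey U-channel at top (323,261) / side (331,250), the yellow one at top (399,273) / side (384,205), the yellow one at top (249,301) / side (325,330), and the flat grey strip at top (180,109). The description says aluminium U-channel, so I choose the grey one at top (323,261). A close crop will check this.

```bash
python3 - <<'E'
import cv2
t=cv2.imread("pics/top0.png")[190:300,240:440];s=cv2.imread("pics/side0.png")[190:300,220:420]
cv2.imwrite("pics/crop0.png",cv2.vconcat([cv2.resize(a,(546,300),interpolation=cv2.INTER_CUBIC) for a in(t,s)]))
E
```

```text
(no output)
```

View pics/crop0.png

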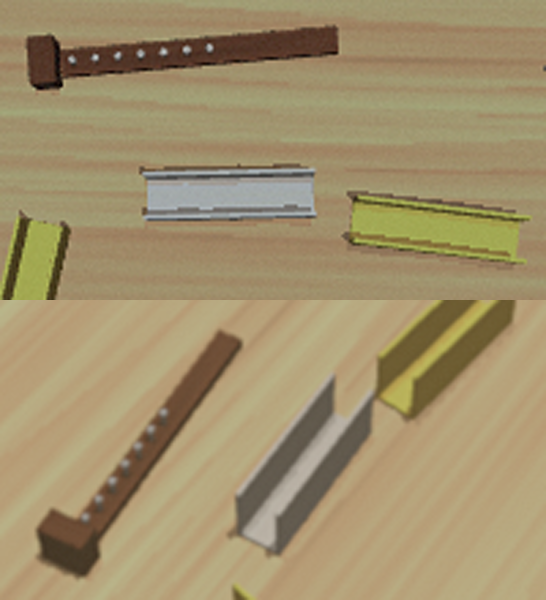

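The crop shows the grey channel open side up, at crop (230,195), and its two neighbours are clearly yellow. The lath has seven nails, and the block is at its left end (crop (43,60)).

```bash
cat > h.py <<'E'
import cv2,numpy as np
from bench import ctrl
from scipy.spatial.transform import Rotation as R
def proj(im):
    T=np.linalg.inv(im["pose"]);K=np.array([[im["fx"],0,im["cx"]],[0,im["fy"],im["cy"]],[0,0,1]]);return K@T[:3]
def tri(a,b,pa,pb):
    X=cv2.triangulatePoints(proj(a),proj(b),np.float64(pa).reshape(-1,2).T,np.float64(pb).reshape(-1,2).T);return (X[:3]/X[3]).T
def ray(im,p,z):
    p=np.float64(p).reshape(-1,2);d=np.c_[(p[:,0]-im["cx"])/im["fx"],(p[:,1]-im["cy"])/im["fy"],np.ones(len(p))]@im["pose"][:3,:3].T
    o=im["pose"][:3,3];return o+d*((z-o[2])/d[:,2])[:,None]
def grey(im,box,smax=45,v=90):
    h=cv2.cvtColor(im["color"],cv2.COLOR_BGR2HSV);m=((h[...,1]<smax)&(h[...,2]>v)).astype(np.uint8);k=np.zeros_like(m);x0,y0,x1,y1=box;k[y0:y1,x0:x1]=m[y0:y1,x0:x1];return k
E
python3 - <<'E'
from h import *
t=ctrl.get_image("top");s=ctrl.get_image("side");np.set_printoptions(precision=4,suppress=True)
def nails(im,box):
    m=grey(im,box,110,105);c,_=cv2.findContours(m,0,1)
    n,l,st,ce=cv2.connectedComponentsWithStats(m);return [(*np.round(ce[i],1),st[i,4]) for i in range(1,n)]
print("nt",nails(t,(264,203,320,214)));print("ns",nails(s,(250,225,284,272)))
for n,im,b in(("t",t,(285,245,362,278)),("s",s,(303,212,362,285))):
    m=grey(im,b,45,60);c,_=cv2.findContours(m,0,1);c=max(c,key=cv2.contourArea);print(n,cv2.contourArea(c),cv2.minAreaRect(c));print(cv2.approxPolyDP(cv2.convexHull(c),2,True).reshape(-1,2).tolist())
for n,im,b in(("t",t,(245,195,370,228)),("s",s,(230,198,315,295))):
    h=cv2.cvtColor(im["color"],cv2.COLOR_BGR2HSV);x0,y0,x1,y1=b;m=np.zeros(h.shape[:2],np.uint8);m[y0:y1,x0:x1]=(h[y0:y1,x0:x1,2]<110)
    c,_=cv2.findContours(m,0,1);c=max(c,key=cv2.contourArea);print("lath",n,cv2.approxPolyDP(cv2.convexHull(c),1.5,True).reshape(-1,2).tolist())
E
```

```text
nt [(np.float64(282.8), np.float64(204.3), np.int32(151)), (np.float64(317.0), np.float64(203.0), np.int32(3)), (np.float64(299.2), np.float64(208.4), np.int32(8)), (np.float64(308.0), np.float64(207.7), np.int32(7)), (np.float64(316.3), np.float64(207.0), np.int32(7)), (np.float64(282.8), np.float64(210.0), np.int32(6)), (np.float64(291.0), np.float64(209.3), np.int32(7)), (np.float64(266.0), np.float64(211.3), np.int32(7)), (np.float64(274.5), np.float64(210.5), np.int32(4))]
ns [(np.float64(261.0), np.float64(240.0), np.int32(797)), (np.float64(275.8), np.float64(260.9), np.int32(369))]
t 1040.5 ((323.5077819824219, 260.8585205078125), (18.386960983276367, 63.35459518432617), 88.75463104248047)
[[355, 252], [355, 269], [292, 269], [292, 253]]
s 458.0 ((331.932373046875, 249.32058715820312), (13.882065773010254, 69.18023681640625), 32.47119140625)
[[355, 223], [320, 281], [308, 275], [339, 234]]
lath t [[363, 200], [363, 209], [261, 222], [253, 222], [250, 217], [250, 204]]
lath s [[307, 205], [252, 289], [247, 290], [236, 285], [234, 274], [299, 205]]
```

```bash
python3 - <<'E'
from h import *
t=ctrl.get_image("top");s=ctrl.get_image("side");np.set_printoptions(precision=4,suppress=True)
print("nails",tri(t,s,[(266,211.3),(316.3,207)],[(251.5,269.8),(280.1,231)]))
nt=ray(t,[(266,211.3),(274.5,210.5),(282.8,210),(291,209.3),(299.2,208.4),(308,207.7),(316.3,207)],.028);print(nt)
p=np.polyfit(nt[:,1],nt[:,0],1);print("lath yaw",np.arctan(-p[0]),"mid",nt.mean(0))
g=tri(t,s,[(293.1,253),(355,252.6),(293.1,269.5),(355.7,268.7)],[(306.8,259.6),(342.3,217.8),(321.8,269.1),(356.6,224.4)]);print("rim FL FR NL NR",g,g.mean(0))
for n,q in(("t",ray(t,[(293.1,253),(355,252.6),(293.1,269.5),(355.7,268.7)],.06)),("s",ray(s,[(306.8,259.6),(342.3,217.8),(321.8,269.1),(356.6,224.4)],.06))):
    c=q.mean(0);d=q[0]+q[2]-q[1]-q[3];print(n,q[:,:2].tolist(),c,"yaw",np.arctan2(-d[0],d[1]),"len",np.linalg.norm(d)/2,"w",np.linalg.norm(q[0]-q[2]),np.linalg.norm(q[1]-q[3]))
E
```

```text
nails [[0.6018 0.1689 0.0246]
 [0.6153 0.0374 0.0265]]
[[0.6018 0.1688 0.028 ]
 [0.6044 0.1467 0.028 ]
 [0.6061 0.125  0.028 ]
 [0.6083 0.1036 0.028 ]
 [0.6111 0.0823 0.028 ]
 [0.6134 0.0593 0.028 ]
 [0.6157 0.0377 0.028 ]]
lath yaw 0.1053630547579392 mid [0.6087 0.1033 0.028 ]
rim FL FR NL NR [[ 0.4927  0.0928  0.0611]
 [ 0.4969 -0.0639  0.0548]
 [ 0.4512  0.0922  0.0547]
 [ 0.4565 -0.0663  0.0539]] [0.4743 0.0137 0.0561]
t [[0.49229015978200297, 0.09260250864401584], [0.49651704079334413, -0.06374296563245485], [0.4506174335182503, 0.09149148780317487], [0.4559599651726089, -0.06617407925329673]] [0.4738 0.0135 0.06  ] yaw 0.030465336083452473 len 0.15707841014742066 w 0.041687533886792166 0.04062987443179562
s [[0.493629573067196, 0.092355241721358], [0.4946037936259392, -0.060132443042835826], [0.4494014957724275, 0.09543630726653374], [0.45421237669876746, -0.061706022613846834]] [0.473  0.0165 0.06  ] yaw 0.018681743310309955 len 0.1548420270533747 w 0.044335265715744705 0.04042205727138241
```

```bash
cat >> h.py <<'E'
def ori(tilt,yaw):  # tilt about the closing axis: +deg points the tool to +y, -deg to -y
    a=np.radians(tilt);z=np.array([0,np.sin(a),-np.cos(a)]);y=np.array([1.,0,0]);return R.from_euler("z",yaw)*R.from_matrix(np.c_[np.cross(y,z),y,z])
def chain(*wps,p=None,r=None):  # wp: grasp point xyz (m), tilt deg, yaw rad -> rows in tool axes
    s=ctrl.get_state()
    p=s["position"] if p is None else p; r=R.from_rotvec(s["tool_rot"]) if r is None else r
    for g,tilt,yaw in wps:
        q=ori(tilt,yaw);tp=np.array(g)-.003*q.as_matrix()[:,2];d=r.inv().apply(tp-p)*1e3;w=(r.inv()*q).as_rotvec()
        print("slide",np.round(d,1).tolist(),"rot",np.round(w,3).tolist(),"min rows",max(np.linalg.norm(d)/50,np.linalg.norm(w)/.15).round(1));p,r=tp,q
def stat():
    s=ctrl.get_state();r=R.from_rotvec(s["tool_rot"]);m=r.as_matrix();g=s["position"]+.003*m[:,2]
    print("t",s["time"],"grasp",g.round(4),"z",m[:,2].round(3),"y",m[:,1].round(3),"q",s["joint_positions"].round(2),"F",s["ft_force"].round(1),"w",round(s["grip_width"]*87,1),"gf",round(s["grip_force"],1))
E
python3 - <<'E'
from h import *
chain(((.42,-.42,.28),0,-.5),((.5,-.2,.28),0,-.2),((.5,.03,.28),-15,0.03),((.472,.16,.20),-45,.028),((.472,.0945,.077),-45,.028),((.472,.0595,.042),-45,.028))
E
```

```text
slide [230.1, -102.3, -38.7] rot [-0.001, -0.0, -0.683] min rows 5.1
slide [231.4, -35.3, 0.0] rot [0.0, 0.0, -0.3] min rows 4.7
slide [226.2, -45.9, 0.1] rot [-0.03, -0.261, -0.229] min rows 4.6
slide [148.5, -24.1, 43.8] rot [0.001, -0.524, 0.002] min rows 3.5
slide [40.7, -1.8, 133.3] rot [0.0, 0.0, 0.0] min rows 2.8
slide [0.0, -1.0, 49.5] rot [0.0, 0.0, 0.0] min rows 1.0
```

>>> {"name": "send_rows", "arguments": {"motion": [{"claw":1,"slide":[230,-102,-39],"delta_rot":[0,0,-0.683]},{"claw":1,"slide":[230,-102,-39],"delta_rot":[0,0,-0.683]},{"claw":1,"slide":[230,-102,-39],"delta_rot":[0,0,-0.683]},{"claw":1,"slide":[230,-102,-39],"delta_rot":[0,0,-0.683]},{"claw":1,"slide":[230,-102,-39],"delta_rot":[0,0,-0.683]}], "grip_force": 60}}

```text
time: 0.8
position: [0.418, -0.4221, 0.2834]
tool_rot: [2.698, 1.609, -0.0]
ft_force: [0.9, 0.2, -0.1]
grip_width: 1.004
grip_force: 0.0
```

>>> {"name": "send_rows", "arguments": {"motion": [{"claw":1,"slide":[231,-35,0],"delta_rot":[0,0,-0.3]},{"claw":1,"slide":[231,-35,0],"delta_rot":[0,0,-0.3]},{"claw":1,"slide":[231,-35,0],"delta_rot":[0,0,-0.3]},{"claw":1,"slide":[231,-35,0],"delta_rot":[0,0,-0.3]},{"claw":1,"slide":[231,-35,0],"delta_rot":[0,0,-0.3]}]}}

```text
time: 1.3
position: [0.4982, -0.1997, 0.2833]
tool_rot: [2.428, 1.993, 0.002]
ft_force: [-0.3, -0.6, 0.3]
grip_width: 1.002
grip_force: 0.0
```

```bash
python3 - <<'E'
from h import *
stat();chain(((.5,.03,.28),-15,0.03),((.472,.16,.20),-45,.028),((.472,.0945,.077),-45,.028))
E
```

```text
t 1.3 grasp [ 0.4982 -0.1997  0.2803] z [ 0.001  0.    -1.   ] y [ 0.981 -0.195  0.001] q [ 0.79  0.09 -0.49  1.66  0.04  1.4   0.1 ] F [-0.3 -0.6  0.3] w 87.2 gf 0.0
slide [226.4, -43.1, 0.5] rot [-0.029, -0.261, -0.225] min rows 4.6
slide [148.5, -24.1, 43.8] rot [0.001, -0.524, 0.002] min rows 3.5
slide [40.7, -1.8, 133.3] rot [0.0, 0.0, 0.0] min rows 2.8
```

>>> {"name": "send_rows", "arguments": {"motion": [{"claw":1,"slide":[226,-43,1],"delta_rot":[-0.029,-0.261,-0.225]},{"claw":1,"slide":[226,-43,1],"delta_rot":[-0.029,-0.261,-0.225]},{"claw":1,"slide":[226,-43,1],"delta_rot":[-0.029,-0.261,-0.225]},{"claw":1,"slide":[226,-43,1],"delta_rot":[-0.029,-0.261,-0.225]},{"claw":1,"slide":[226,-43,1],"delta_rot":[-0.029,-0.261,-0.225]}]}}

```text
time: 1.8
position: [0.4991, 0.0313, 0.2823]
tool_rot: [2.046, 2.113, -0.268]
ft_force: [0.3, -0.6, 1.0]
grip_width: 0.998
grip_force: 0.0
```

>>> {"name": "send_rows", "arguments": {"motion": [{"claw":1,"slide":[148,-24,44],"delta_rot":[0,-0.524,0]},{"claw":1,"slide":[148,-24,44],"delta_rot":[0,-0.524,0]},{"claw":1,"slide":[148,-24,44],"delta_rot":[0,-0.524,0]},{"claw":1,"slide":[148,-24,44],"delta_rot":[0,-0.524,0]},{"claw":1,"slide":[148,-24,44],"delta_rot":[0,-0.524,0]}]}}

```text
time: 2.3
position: [0.4685, 0.1629, 0.1945]
tool_rot: [1.718, 1.798, -0.727]
ft_force: [-0.6, 0.7, -0.2]
grip_width: 0.998
grip_force: 0.0
```

```bash
python3 - <<'E'
from h import *
stat();chain(((.472,.0945,.077),-45,.028),((.472,.0595,.042),-45,.028))
E
```

```text
t 2.3 grasp [0.4686 0.1608 0.1923] z [ 0.018 -0.708 -0.706] y [ 0.999  0.04  -0.014] q [-0.1   0.51 -0.86  1.68  0.8   1.83 -1.06] F [-0.6  0.7 -0.2] w 86.8 gf 0.0
slide [34.8, 2.4, 128.4] rot [-0.001, 0.001, 0.018] min rows 2.7
slide [0.0, -1.0, 49.5] rot [0.0, 0.0, 0.0] min rows 1.0
```

>>> {"name": "send_rows", "arguments": {"motion": [{"claw":1,"slide":[35,2.4,128],"delta_rot":[0,0,0.018]},{"claw":1,"slide":[35,2.4,128],"delta_rot":[0,0,0.018]},{"claw":1,"slide":[35,2.4,128],"delta_rot":[0,0,0.018]},{"claw":1,"slide":[35,2.4,128],"delta_rot":[0,0,0.018]},{"claw":1,"slide":[35,2.4,128],"delta_rot":[0,0,0.018]}]}}

```text
time: 2.8
position: [0.4769, 0.0907, 0.087]
tool_rot: [1.749, 1.76, -0.711]
ft_force: [0.6, -0.0, 0.7]
grip_width: 0.998
grip_force: 0.0
```

```bash
python3 - <<'E'
from h import *
stat();chain(((.472,.0595,.042),-45,.028))
cv2.imwrite("pics/a1.png",ctrl.get_image("side")["color"][100:400,200:600])
E
```

```text
t 2.8 grasp [0.4769 0.0886 0.0848] z [ 0.018 -0.707 -0.707] y [1.    0.012 0.013] q [-0.02  0.57 -0.79  1.85  0.89  1.63 -1.15] F [ 0.6 -0.   0.7] w 86.9 gf 0.0
slide [9.7, -5.8, 50.8] rot [-0.002, 0.0, -0.021] min rows 1.0
```

View pics/a1.png

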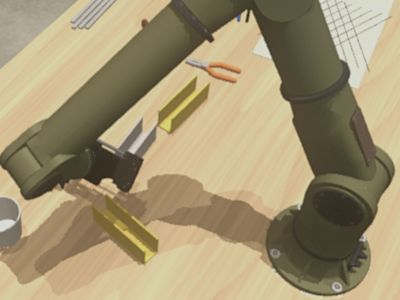

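The guard stands between the open fingers, with the gripper at crop (120,165). The wrist is near the pot in the picture but well above it.

>>> {"name": "send_rows", "arguments": {"motion": [{"claw":1,"slide":[10,-5,25],"delta_rot":[0,0,-0.015]},{"claw":1,"slide":[10,-5,40],"delta_rot":[0,0,-0.015]},{"claw":1,"slide":[10,-5,50],"delta_rot":[0,0,-0.015]},{"claw":1,"slide":[10,-5,50],"delta_rot":[0,0,-0.015]},{"claw":1,"slide":[10,-5,50],"delta_rot":[0,0,-0.015]}]}}

```text
time: 3.35
position: [0.4727, 0.063, 0.0441]
tool_rot: [1.736, 1.776, -0.717]
ft_force: [0.0, -0.1, 0.5]
grip_width: 0.999
grip_force: 0.0
```

```bash
python3 - <<'E'
from h import *
stat();chain(((.472,.0595,.042),-45,.028))
E
```

```text
t 3.35 grasp [0.4728 0.0609 0.0419] z [ 0.019 -0.707 -0.707] y [1.    0.024 0.003] q [ 0.01  0.61 -0.76  1.91  0.93  1.55 -1.17] F [ 0.  -0.1  0.5] w 86.9 gf 0.0
slide [-1.0, -0.8, 0.9] rot [-0.001, 0.0, -0.005] min rows 0.0
```

>>> {"name": "send_rows", "arguments": {"motion": [{"claw":-1,"slide":[0,0,0],"delta_rot":[0,0,0]},{"claw":-1,"slide":[0,0,0],"delta_rot":[0,0,0]},{"claw":-1,"slide":[0,0,0],"delta_rot":[0,0,0]},{"claw":-1,"slide":[0,0,0],"delta_rot":[0,0,0]},{"claw":-1,"slide":[0,0,0],"delta_rot":[0,0,0]}], "grip_force": 60}}

```text
time: 3.85
position: [0.4722, 0.0627, 0.0434]
tool_rot: [1.735, 1.777, -0.718]
ft_force: [-0.0, -0.1, -0.5]
grip_width: 0.629
grip_force: 0.0
```

>>> {"name": "send_rows", "arguments": {"motion": [{"claw":-1,"slide":[0,0,0],"delta_rot":[0,0,0]},{"claw":-1,"slide":[0,0,0],"delta_rot":[0,0,0]},{"claw":-1,"slide":[0,0,0],"delta_rot":[0,0,0]}]}}

```text
time: 4.15
position: [0.4725, 0.0627, 0.0433]
tool_rot: [1.735, 1.777, -0.717]
ft_force: [1.3, 0.3, 0.4]
grip_width: 0.504
grip_force: 59.5
```

```bash
python3 - <<'E'
from h import *
stat()
E
```

```text
t 4.15 grasp [0.4725 0.0606 0.0412] z [ 0.019 -0.707 -0.707] y [1.    0.024 0.002] q [ 0.01  0.61 -0.76  1.91  0.93  1.55 -1.17] F [1.3 0.3 0.4] w 43.8 gf 59.5
```

>>> {"name": "send_rows", "arguments": {"motion": [{"claw":-1,"slide":[-10,1,-10],"delta_rot":[0,0,0]},{"claw":-1,"slide":[-30,3,-30],"delta_rot":[0,0,0]},{"claw":-1,"slide":[-60,8,-60],"delta_rot":[0,0,0]},{"claw":-1,"slide":[-90,12,-90],"delta_rot":[0,0,0]},{"claw":-1,"slide":[-115,15,-115],"delta_rot":[0,0,0]}]}}

```text
time: 4.65
position: [0.4868, 0.0635, 0.2085]
tool_rot: [1.736, 1.777, -0.717]
ft_force: [0.8, 0.0, -3.3]
grip_width: 0.501
grip_force: 59.6
```

```bash
python3 - <<'E'
from h import *
stat();chain(((.49,.04,.21),-11,.05),((.5,.02,.21),22,.08),((.5,.0,.21),45,.105))
E
```

```text
t 4.65 grasp [0.4868 0.0614 0.2064] z [ 0.019 -0.707 -0.707] y [1.    0.024 0.002] q [ 0.09  0.38 -0.84  1.79  0.82  1.73 -0.91] F [ 0.8  0.  -3.3] w 43.5 gf 59.6
slide [-19.4, 2.6, 13.2] rot [-0.01, 0.593, -0.024] min rows 4.0
slide [-21.7, 9.0, 4.4] rot [0.003, 0.576, -0.03] min rows 3.8
slide [-19.7, -1.5, -7.2] rot [0.014, 0.401, -0.021] min rows 2.7
```

>>> {"name": "send_rows", "arguments": {"motion": [{"claw":-1,"slide":[-5,0,3],"delta_rot":[-0.002,0.118,-0.005]},{"claw":-1,"slide":[-9,1,6],"delta_rot":[-0.004,0.237,-0.01]},{"claw":-1,"slide":[-13,2,9],"delta_rot":[-0.006,0.356,-0.014]},{"claw":-1,"slide":[-17,2,12],"delta_rot":[-0.008,0.475,-0.019]},{"claw":-1,"slide":[-19,3,13],"delta_rot":[-0.01,0.593,-0.024]}]}}

```text
time: 5.15
position: [0.4898, 0.0406, 0.2112]
tool_rot: [2.066, 2.172, -0.197]
ft_force: [-1.2, -0.5, -4.4]
grip_width: 0.504
grip_force: 59.8
```

>>> {"name": "send_rows", "arguments": {"motion": [{"claw":-1,"slide":[-5,2,1],"delta_rot":[0.001,0.115,-0.006]},{"claw":-1,"slide":[-9,4,2],"delta_rot":[0.001,0.23,-0.012]},{"claw":-1,"slide":[-13,6,3],"delta_rot":[0.002,0.346,-0.018]},{"claw":-1,"slide":[-17,8,4],"delta_rot":[0.003,0.461,-0.024]},{"claw":-1,"slide":[-22,9,4],"delta_rot":[0.003,0.576,-0.03]}]}}

```text
time: 5.65
position: [0.5, 0.0185, 0.2114]
tool_rot: [-1.921, -2.083, -0.375]
ft_force: [0.1, 0.7, -3.4]
grip_width: 0.501
grip_force: 59.8
```

```bash
python3 - <<'E'
from h import *
stat();chain(((.5,.0,.21),45,.105),((.5,.0,.145),45,.105))
E
```

```text
t 5.65 grasp [0.4999 0.0196 0.2086] z [-0.031  0.375 -0.926] y [ 0.997  0.081 -0.   ] q [ 0.84  0.14 -0.73  1.82 -0.29  1.3   0.29] F [ 0.1  0.7 -3.4] w 43.6 gf 59.8
slide [-18.8, -1.5, -8.4] rot [0.013, 0.4, -0.02] min rows 2.7
slide [-46.0, 0.0, 46.0] rot [0.0, 0.0, 0.0] min rows 1.3
```

>>> {"name": "send_rows", "arguments": {"motion": [{"claw":-1,"slide":[-6,0,-2],"delta_rot":[0.004,0.11,-0.006]},{"claw":-1,"slide":[-12,-1,-5],"delta_rot":[0.008,0.22,-0.011]},{"claw":-1,"slide":[-16,-1,-7],"delta_rot":[0.011,0.32,-0.016]},{"claw":-1,"slide":[-19,-1,-8],"delta_rot":[0.013,0.4,-0.02]},{"claw":-1,"slide":[-19,-1,-8],"delta_rot":[0.013,0.4,-0.02]}]}}

```text
time: 6.15
position: [0.5004, -0.0051, 0.2088]
tool_rot: [-1.661, -1.831, -0.682]
ft_force: [0.1, 0.7, -3.7]
grip_width: 0.501
grip_force: 59.8
```

>>> {"name": "send_rows", "arguments": {"motion": [{"claw":-1,"slide":[-12,0,12],"delta_rot":[0,0,0]},{"claw":-1,"slide":[-24,0,24],"delta_rot":[0,0,0]},{"claw":-1,"slide":[-36,0,36],"delta_rot":[0,0,0]},{"claw":-1,"slide":[-44,0,44],"delta_rot":[0,0,0]},{"claw":-1,"slide":[-44,0,44],"delta_rot":[0,0,0]}]}}

```text
time: 6.65
position: [0.4999, -0.0013, 0.1468]
tool_rot: [-1.655, -1.835, -0.681]
ft_force: [-0.2, 1.2, -3.4]
grip_width: 0.503
grip_force: 59.8
```

```bash
python3 - <<'E'
from h import *
stat();chain(((.5,.0,.128),45,.105))
a=ctrl.get_image("side")["color"][80:380,240:540];b=ctrl.get_image("top")["color"][120:420,200:500]
cv2.imwrite("pics/a2.png",cv2.hconcat([a,b]))
E
```

```text
t 6.65 grasp [0.4997 0.0008 0.1447] z [-0.076  0.702 -0.708] y [ 0.995  0.104 -0.004] q [ 0.95  0.44 -0.67  1.81 -0.46  1.34  0.58] F [-0.2  1.2 -3.4] w 43.8 gf 59.8
slide [-12.4, 0.3, 11.2] rot [-0.002, 0.001, -0.003] min rows 0.3
```

View pics/a2.png

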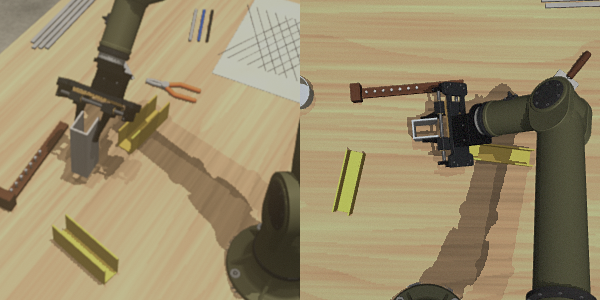

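The guard is held upright with its web toward +y (side crop (83,150), top crop (427,128)). Next I'll lower it to the bench.

>>> {"name": "send_rows", "arguments": {"motion": [{"claw":-1,"slide":[-5,0,5],"delta_rot":[0,0,0]},{"claw":-1,"slide":[-9,0,9],"delta_rot":[0,0,0]},{"claw":-1,"slide":[-11,0,11],"delta_rot":[0,0,0]},{"claw":-1,"slide":[-12,0,12],"delta_rot":[0,0,0]},{"claw":-1,"slide":[-12,0,12],"delta_rot":[0,0,0]}]}}

```text
time: 7.25
position: [0.5011, -0.0021, 0.1315]
tool_rot: [-1.657, -1.836, -0.683]
ft_force: [0.3, -0.6, -2.6]
grip_width: 0.503
grip_force: 59.8
```

```bash
python3 - <<'E'
from h import *
stat()
E
```

```text
t 7.25 grasp [0.5009 0.     0.1294] z [-0.073  0.702 -0.709] y [ 0.995  0.103 -0.001] q [ 0.94  0.46 -0.66  1.82 -0.45  1.31  0.59] F [ 0.3 -0.6 -2.6] w 43.8 gf 59.8
```

>>> {"name": "send_rows", "arguments": {"motion": [{"claw":-1,"slide":[-1,0,1],"delta_rot":[0,0,0]},{"claw":-1,"slide":[-1.5,0,1.5],"delta_rot":[0,0,0]},{"claw":-1,"slide":[-2,0,2],"delta_rot":[0,0,0]},{"claw":-1,"slide":[-2,0,2],"delta_rot":[0,0,0]}]}}

```text
time: 7.65
position: [0.5012, -0.0022, 0.1288]
tool_rot: [-1.657, -1.837, -0.683]
ft_force: [0.1, 0.2, -3.0]
grip_width: 0.501
grip_force: 59.8
```

```bash
python3 - <<'E'
from h import *
stat()
E
```

```text
t 7.65 grasp [ 5.009e-01 -1.000e-04  1.267e-01] z [-0.073  0.702 -0.709] y [ 0.995  0.103 -0.001] q [ 0.94  0.46 -0.66  1.82 -0.45  1.3   0.59] F [ 0.1  0.2 -3. ] w 43.6 gf 59.8
```

Still no contact, so I'll go on in small steps.

>>> {"name": "send_rows", "arguments": {"motion": [{"claw":-1,"slide":[-0.7,0,0.7],"delta_rot":[0,0,0]},{"claw":-1,"slide":[-1,0,1],"delta_rot":[0,0,0]},{"claw":-1,"slide":[-1,0,1],"delta_rot":[0,0,0]}]}}

```text
time: 7.95
position: [0.5011, -0.0022, 0.1273]
tool_rot: [-1.657, -1.837, -0.683]
ft_force: [-0.3, 0.5, -3.8]
grip_width: 0.503
grip_force: 59.8
```

>>> {"name": "send_rows", "arguments": {"motion": [{"claw":-1,"slide":[-0.7,0,0.7],"delta_rot":[0,0,0]},{"claw":-1,"slide":[-1,0,1],"delta_rot":[0,0,0]},{"claw":-1,"slide":[-1,0,1],"delta_rot":[0,0,0]}]}}

```text
time: 8.25
position: [0.5014, -0.0022, 0.1267]
tool_rot: [-1.657, -1.836, -0.684]
ft_force: [-0.6, -2.2, 3.3]
grip_width: 0.502
grip_force: 59.8
```

>>> {"name": "send_rows", "arguments": {"motion": [{"claw":0.1,"slide":[0,0,0],"delta_rot":[0,0,0]},{"claw":0.3,"slide":[0,0,0],"delta_rot":[0,0,0]},{"claw":0.6,"slide":[0,0,0],"delta_rot":[0,0,0]},{"claw":0.8,"slide":[0,0,0],"delta_rot":[0,0,0]},{"claw":0.8,"slide":[0,0,0],"delta_rot":[0,0,0]}]}}

```text
time: 8.75
position: [0.5011, -0.002, 0.126]
tool_rot: [-1.657, -1.837, -0.683]
ft_force: [-0.7, 0.6, 1.1]
grip_width: 0.823
grip_force: 0.0
```

>>> {"name": "send_rows", "arguments": {"motion": [{"claw":0.8,"slide":[0,0,-15],"delta_rot":[0,0,0]},{"claw":0.8,"slide":[0,0,-40],"delta_rot":[0,0,0]},{"claw":1,"slide":[0,0,-80],"delta_rot":[0,0,0]},{"claw":1,"slide":[0,0,-120],"delta_rot":[0,0,0]},{"claw":1,"slide":[0,0,-160],"delta_rot":[0,0,0]}]}}

```text
time: 9.25
position: [0.5127, -0.1153, 0.2405]
tool_rot: [-1.657, -1.837, -0.683]
ft_force: [0.8, 0.1, -1.1]
grip_width: 0.988
grip_force: 0.0
```

```bash
python3 - <<'E'
from h import *
stat();chain(((.50,-.06,.32),20,.08),((.50,.03,.32),-15,.08),((.497,.14,.28),-45,.105))
a=ctrl.get_image("side")["color"];b=ctrl.get_image("top")["color"];cv2.imwrite("pics/s3.png",a);cv2.imwrite("pics/t3.png",b)
cv2.imwrite("pics/a3.png",cv2.hconcat([cv2.resize(a[160:300,260:400],(400,400)),cv2.resize(b[180:320,250:390],(400,400))]))
E
```

```text
t 9.25 grasp [ 0.5125 -0.1132  0.2384] z [-0.074  0.702 -0.709] y [ 0.995  0.103 -0.001] q [ 1.02  0.45 -0.62  1.57 -0.41  1.61  0.57] F [ 0.8  0.1 -1.1] w 86.0 gf 0.0
slide [97.2, -7.1, -19.3] rot [-0.014, -0.434, 0.019] min rows 2.9
slide [86.0, 7.2, 31.2] rot [0.0, -0.611, 0.0] min rows 4.1
slide [118.0, 5.7, 10.6] rot [-0.013, -0.524, -0.022] min rows 3.5
```

View pics/a3.png

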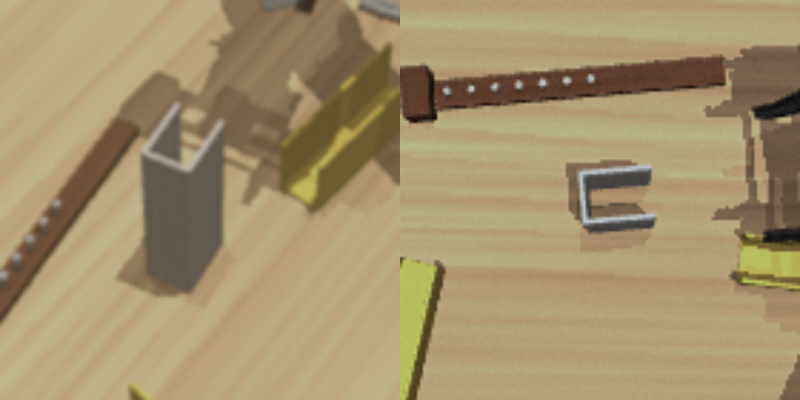

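The guard stands upright on its end, web toward +y. Its top corners in the top crop are (581,171), (584,232), (651,167) and (655,220), and in the side crop (143,153), (190,170), (180,104) and (222,122).

```bash
python3 - <<'E'
from h import *
np.set_printoptions(precision=4,suppress=True)
t=ctrl.get_image("top");s=ctrl.get_image("side")
k=400/140
T=[(250+(x-400)/k,180+y/k) for x,y in((581,171),(584,232),(651,167),(655,220))]
S=[(260+x/k,160+y/k) for x,y in((143,153),(190,170),(180,104),(222,122))]
print("webfar webnear wallfar wallnear\n",tri(t,s,T,S));print(ray(t,T,.16));print(ray(s,S,.16))
E
```

```text
webfar webnear wallfar wallnear
 [[ 0.5185  0.0385  0.1553]
 [ 0.4714  0.0366  0.1631]
 [ 0.5225 -0.019   0.1577]
 [ 0.4814 -0.0218  0.1586]]
[[ 0.5179  0.0382  0.16  ]
 [ 0.468   0.0346  0.16  ]
 [ 0.5223 -0.019   0.16  ]
 [ 0.479  -0.0231  0.16  ]]
[[ 0.5162  0.0419  0.16  ]
 [ 0.4757  0.0359  0.16  ]
 [ 0.5213 -0.0173  0.16  ]
 [ 0.4825 -0.0198  0.16  ]]
```

>>> {"name": "send_rows", "arguments": {"motion": [{"claw":1,"slide":[20,-1,-4],"delta_rot":[-0.003,-0.09,0.004]},{"claw":1,"slide":[60,-4,-12],"delta_rot":[-0.008,-0.23,0.01]},{"claw":1,"slide":[97,-7,-19],"delta_rot":[-0.014,-0.434,0.019]},{"claw":1,"slide":[97,-7,-19],"delta_rot":[-0.014,-0.434,0.019]},{"claw":1,"slide":[97,-7,-19],"delta_rot":[-0.014,-0.434,0.019]}]}}

```text
time: 9.95
position: [0.5, -0.0553, 0.3224]
tool_rot: [-1.937, -2.116, -0.341]
ft_force: [0.5, 0.8, -0.8]
grip_width: 0.999
grip_force: 0.0
```

>>> {"name": "send_rows", "arguments": {"motion": [{"claw":1,"slide":[86,7,31],"delta_rot":[0,-0.611,0]},{"claw":1,"slide":[86,7,31],"delta_rot":[0,-0.611,0]},{"claw":1,"slide":[86,7,31],"delta_rot":[0,-0.611,0]},{"claw":1,"slide":[86,7,31],"delta_rot":[0,-0.611,0]},{"claw":1,"slide":[86,7,31],"delta_rot":[0,-0.611,0]}]}}

```text
time: 10.45
position: [0.4984, 0.0358, 0.3187]
tool_rot: [1.984, 2.171, -0.266]
ft_force: [0.2, 0.3, -0.5]
grip_width: 1.001
grip_force: 0.0
```

>>> {"name": "send_rows", "arguments": {"motion": [{"claw":1,"slide":[118,6,11],"delta_rot":[-0.013,-0.524,-0.022]},{"claw":1,"slide":[118,6,11],"delta_rot":[-0.013,-0.524,-0.022]},{"claw":1,"slide":[118,6,11],"delta_rot":[-0.013,-0.524,-0.022]},{"claw":1,"slide":[118,6,11],"delta_rot":[-0.013,-0.524,-0.022]},{"claw":1,"slide":[118,6,11],"delta_rot":[-0.013,-0.524,-0.022]}]}}

```text
time: 10.95
position: [0.4952, 0.1439, 0.2738]
tool_rot: [1.646, 1.85, -0.699]
ft_force: [-0.2, 0.3, -0.4]
grip_width: 0.999
grip_force: 0.0
```

```bash
python3 - <<'E'
from h import *
stat()
E
```

```text
t 10.95 grasp [0.4954 0.1418 0.2716] z [ 0.067 -0.705 -0.706] y [ 0.994  0.11  -0.016] q [ 0.03  0.45 -0.98  1.62  0.86  1.91 -0.88] F [-0.2  0.3 -0.4] w 86.9 gf 0.0
```

```bash
python3 - <<'E'
from h import *
chain(((.493,.079,.198),-45,.105),((.499,.019,.138),-45,.105))
E
```

```text
slide [8.3, -8.2, 96.1] rot [-0.007, 0.001, 0.015] min rows 1.9
slide [-0.2, -0.3, 85.1] rot [0.0, 0.0, 0.0] min rows 1.7
```

>>> {"name": "send_rows", "arguments": {"motion": [{"claw":1,"slide":[8,-8,40],"delta_rot":[-0.007,0.001,0.015]},{"claw":1,"slide":[8,-8,80],"delta_rot":[-0.007,0.001,0.015]},{"claw":1,"slide":[8,-8,96],"delta_rot":[-0.007,0.001,0.015]},{"claw":1,"slide":[8,-8,96],"delta_rot":[-0.007,0.001,0.015]},{"claw":1,"slide":[8,-8,96],"delta_rot":[-0.007,0.001,0.015]}]}}

```text
time: 11.45
position: [0.4963, 0.0792, 0.2079]
tool_rot: [1.666, 1.821, -0.67]
ft_force: [-0.2, 0.9, 0.5]
grip_width: 0.996
grip_force: 0.0
```

```bash
python3 - <<'E'
from h import *
stat();chain(((.499,.019,.138),-45,.105))
E
```

```text
t 11.45 grasp [0.4966 0.0771 0.2057] z [ 0.08  -0.701 -0.708] y [0.995 0.096 0.017] q [ 0.15  0.42 -0.96  1.79  0.89  1.74 -0.92] F [-0.2  0.9  0.5] w 86.7 gf 0.0
slide [6.6, -4.3, 88.9] rot [0.006, -0.002, -0.019] min rows 1.8
```

>>> {"name": "send_rows", "arguments": {"motion": [{"claw":1,"slide":[6,-4,25],"delta_rot":[0.005,-0.002,-0.015]},{"claw":1,"slide":[6,-4,50],"delta_rot":[0.005,-0.002,-0.015]},{"claw":1,"slide":[6,-4,75],"delta_rot":[0.005,-0.002,-0.015]},{"claw":1,"slide":[6,-4,88],"delta_rot":[0.005,-0.002,-0.015]},{"claw":1,"slide":[6,-4,88],"delta_rot":[0.005,-0.002,-0.015]}]}}

```text
time: 11.95
position: [0.4987, 0.0216, 0.1404]
tool_rot: [1.653, 1.835, -0.684]
ft_force: [-0.9, 0.0, 0.3]
grip_width: 1.003
grip_force: 0.0
```

```bash
python3 - <<'E'
from h import *
stat();chain(((.499,.019,.138),-45,.105))
E
```

```text
t 11.95 grasp [0.499  0.0195 0.1383] z [ 0.075 -0.704 -0.706] y [0.995 0.105 0.002] q [ 0.22  0.45 -0.92  1.91  0.96  1.6  -0.94] F [-0.9  0.   0.3] w 87.2 gf 0.0
slide [-0.2, -0.0, 0.5] rot [0.001, 0.001, -0.001] min rows 0.0
```

>>> {"name": "send_rows", "arguments": {"motion": [{"claw":-1,"slide":[0,0,0],"delta_rot":[0,0,0]},{"claw":-1,"slide":[0,0,0],"delta_rot":[0,0,0]},{"claw":-1,"slide":[0,0,0],"delta_rot":[0,0,0]},{"claw":-1,"slide":[0,0,0],"delta_rot":[0,0,0]},{"claw":-1,"slide":[0,0,0],"delta_rot":[0,0,0]}], "grip_force": 60}}

```text
time: 12.45
position: [0.4988, 0.0225, 0.1406]
tool_rot: [1.651, 1.836, -0.682]
ft_force: [1.0, 0.6, 0.4]
grip_width: 0.629
grip_force: 0.0
```

>>> {"name": "send_rows", "arguments": {"motion": [{"claw":-1,"slide":[0,0,0],"delta_rot":[0,0,0]},{"claw":-1,"slide":[0,0,0],"delta_rot":[0,0,0]},{"claw":-1,"slide":[0,0,0],"delta_rot":[0,0,0]},{"claw":-1,"slide":[0,0,0],"delta_rot":[0,0,0]}]}}

```text
time: 12.85
position: [0.4987, 0.0222, 0.1404]
tool_rot: [1.651, 1.835, -0.683]
ft_force: [0.2, 0.4, 1.0]
grip_width: 0.498
grip_force: 60.0
```

>>> {"name": "send_rows", "arguments": {"motion": [{"claw":-1,"slide":[-10,0,-10],"delta_rot":[0,0,0]},{"claw":-1,"slide":[-25,0,-25],"delta_rot":[0,0,0]},{"claw":-1,"slide":[-45,0,-45],"delta_rot":[0,0,0]},{"claw":-1,"slide":[-60,0,-60],"delta_rot":[0,0,0]},{"claw":-1,"slide":[-60,0,-60],"delta_rot":[0,0,0]}]}}

```text
time: 13.35
position: [0.4995, 0.0231, 0.2282]
tool_rot: [1.653, 1.832, -0.677]
ft_force: [0.8, -0.4, -3.5]
grip_width: 0.503
grip_force: 60.0
```

```bash
python3 - <<'E'
from h import *
stat();chain(((.51,.0,.23),-10,.105),((.54,-.03,.23),22,.105),((.58,-.06,.23),45,.105))
E
```

```text
t 13.35 grasp [0.4997 0.021  0.2261] z [ 0.081 -0.703 -0.706] y [0.994 0.106 0.008] q [ 0.28  0.32 -0.97  1.84  0.88  1.67 -0.79] F [ 0.8 -0.4 -3.5] w 43.8 gf 60.0
slide [-19.9, 8.0, 13.4] rot [0.008, 0.612, -0.003] min rows 4.1
slide [-34.1, 26.7, 6.2] rot [0.0, 0.559, -0.0] min rows 3.7
slide [-32.7, 36.6, -12.5] rot [-0.0, 0.401, 0.0] min rows 2.7
```

>>> {"name": "send_rows", "arguments": {"motion": [{"claw":-1,"slide":[-4,2,3],"delta_rot":[0.002,0.122,0]},{"claw":-1,"slide":[-8,3,5],"delta_rot":[0.003,0.245,-0.001]},{"claw":-1,"slide":[-12,5,8],"delta_rot":[0.005,0.367,-0.002]},{"claw":-1,"slide":[-16,7,11],"delta_rot":[0.007,0.49,-0.003]},{"claw":-1,"slide":[-20,8,13],"delta_rot":[0.008,0.612,-0.003]}]}}

```text
time: 13.85
position: [0.5083, -0.0003, 0.2298]
tool_rot: [2.015, 2.241, -0.18]
ft_force: [0.1, 0.5, -4.2]
grip_width: 0.5
grip_force: 60.0
```

>>> {"name": "send_rows", "arguments": {"motion": [{"claw":-1,"slide":[-7,5,1],"delta_rot":[0,0.112,0]},{"claw":-1,"slide":[-14,11,2],"delta_rot":[0,0.224,0]},{"claw":-1,"slide":[-20,16,4],"delta_rot":[0,0.335,0]},{"claw":-1,"slide":[-27,21,5],"delta_rot":[0,0.447,0]},{"claw":-1,"slide":[-34,27,6],"delta_rot":[0,0.559,0]}]}}

```text
time: 14.35
position: [0.5387, -0.0327, 0.2292]
tool_rot: [-1.893, -2.099, -0.362]
ft_force: [0.2, 0.8, -3.6]
grip_width: 0.501
grip_force: 60.0
```

>>> {"name": "send_rows", "arguments": {"motion": [{"claw":-1,"slide":[-8,9,-3],"delta_rot":[0,0.1,0]},{"claw":-1,"slide":[-16,18,-6],"delta_rot":[0,0.2,0]},{"claw":-1,"slide":[-25,27,-9],"delta_rot":[0,0.3,0]},{"claw":-1,"slide":[-33,37,-12],"delta_rot":[0,0.401,0]},{"claw":-1,"slide":[-33,37,-12],"delta_rot":[0,0.401,0]}]}}

```text
time: 14.85
position: [0.5794, -0.0684, 0.2224]
tool_rot: [-1.661, -1.821, -0.676]
ft_force: [-1.4, -1.0, -3.9]
grip_width: 0.498
grip_force: 60.0
```

```bash
python3 - <<'E'
from h import *
stat();chain(((.617,.0245,.12),45,.105))
a=ctrl.get_image("side")["color"];b=ctrl.get_image("top")["color"];cv2.imwrite("pics/s4.png",a);cv2.imwrite("pics/t4.png",b)
cv2.imwrite("pics/a4.png",cv2.hconcat([cv2.resize(a[160:320,210:370],(400,400)),cv2.resize(b[160:320,230:390],(400,400))]))
E
```

```text
t 14.85 grasp [ 0.5791 -0.0663  0.2203] z [-0.079  0.705 -0.705] y [ 0.995  0.097 -0.013] q [ 1.05  0.63 -0.89  1.48 -0.26  1.51  0.35] F [-1.4 -1.  -3.9] w 43.4 gf 60.0
slide [-9.5, 47.9, 131.7] rot [-0.004, -0.003, -0.015] min rows 2.8
```

View pics/a4.png

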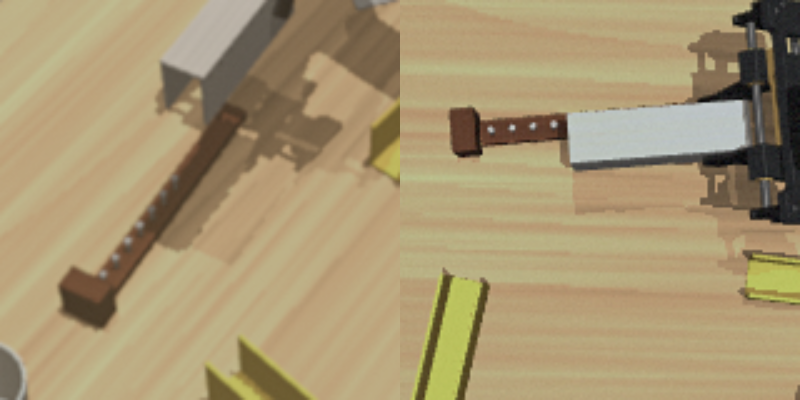

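The guard is now open side down above the lath (side crop (215,60), top crop (655,130)). Next I'll bring it over the nails, about 20 mm short of home.

>>> {"name": "send_rows", "arguments": {"motion": [{"claw":-1,"slide":[-3,12,33],"delta_rot":[-0.001,-0.001,-0.004]},{"claw":-1,"slide":[-6,24,66],"delta_rot":[-0.002,-0.002,-0.008]},{"claw":-1,"slide":[-9,36,99],"delta_rot":[-0.003,-0.002,-0.012]},{"claw":-1,"slide":[-9,48,131],"delta_rot":[-0.004,-0.003,-0.015]},{"claw":-1,"slide":[-9,48,131],"delta_rot":[-0.004,-0.003,-0.015]}]}}

```text
time: 15.45
position: [0.6148, 0.0347, 0.128]
tool_rot: [-1.636, -1.854, -0.68]
ft_force: [-0.5, 0.7, -2.4]
grip_width: 0.502
grip_force: 60.0
```

```bash
python3 - <<'E'
from h import *
stat();chain(((.617,.0245,.12),45,.105),((.617,.0245,.08),45,.105))
E
```

```text
t 15.45 grasp [0.6146 0.0368 0.1259] z [-0.083  0.701 -0.709] y [0.992 0.123 0.004] q [ 0.89  0.73 -0.87  1.56 -0.23  1.27  0.33] F [-0.5  0.7 -2.4] w 43.7 gf 60.0
slide [-13.1, 0.8, -4.6] rot [-0.01, 0.002, 0.016] min rows 0.3
slide [-28.3, 0.0, 28.3] rot [0.0, 0.0, 0.0] min rows 0.8
```

>>> {"name": "send_rows", "arguments": {"motion": [{"claw":-1,"slide":[-13,1,-4],"delta_rot":[-0.01,0.002,0.012]},{"claw":-1,"slide":[-25,1,8],"delta_rot":[-0.01,0.002,0.012]},{"claw":-1,"slide":[-41,1,24],"delta_rot":[-0.01,0.002,0.012]},{"claw":-1,"slide":[-41,1,24],"delta_rot":[-0.01,0.002,0.012]},{"claw":-1,"slide":[-41,1,24],"delta_rot":[-0.01,0.002,0.012]}]}}

```text
time: 15.95
position: [0.6199, 0.016, 0.0825]
tool_rot: [-1.661, -1.834, -0.693]
ft_force: [0.4, 0.2, -2.7]
grip_width: 0.502
grip_force: 60.0
```

```bash
python3 - <<'E'
from h import *
stat();chain(((.617,.0245,.08),45,.105),((.617,.0245,.06),45,.105))
np.set_printoptions(precision=4,suppress=True)
t=ctrl.get_image("top");cv2.imwrite("pics/t5.png",t["color"]);s=ctrl.get_image("side");cv2.imwrite("pics/s5.png",s["color"])
m=grey(t,(250,180,335,240),40,150);c,_=cv2.findContours(m,0,1);c=max(c,key=cv2.contourArea)
r=cv2.minAreaRect(c);print(r);b=cv2.boxPoints(r);q=ray(t,b,.101);print(q[:,:2],"mid ends",(q[0]+q[1])/2,(q[1]+q[2])/2,(q[2]+q[3])/2)
E
```

```text
t 15.95 grasp [0.6197 0.0181 0.0804] z [-0.066  0.704 -0.707] y [0.995 0.097 0.004] q [ 0.9   0.79 -0.84  1.57 -0.21  1.21  0.36] F [ 0.4  0.2 -2.7] w 43.6 gf 60.0
slide [4.4, -2.1, 4.9] rot [0.009, -0.0, -0.003] min rows 0.1
slide [-14.1, 0.0, 14.1] rot [0.0, 0.0, 0.0] min rows 0.4
((299.3458557128906, 203.11154174804688), (17.426061630249023, 62.34988784790039), 85.71085357666016)
[[ 0.6279  0.1563]
 [ 0.6424  0.0027]
 [ 0.5991 -0.0014]
 [ 0.5846  0.1517]] mid ends [0.6351 0.0795 0.101 ] [0.6207 0.0006 0.101 ] [0.5918 0.0752 0.101 ]
```

>>> {"name": "send_rows", "arguments": {"motion": [{"claw":-1,"slide":[4,-2.5,5],"delta_rot":[0.009,0,-0.003]},{"claw":-1,"slide":[4,-2.5,5],"delta_rot":[0.009,0,-0.003]},{"claw":-1,"slide":[4,-2.5,5],"delta_rot":[0.009,0,-0.003]}]}}

```text
time: 16.35
position: [0.6175, 0.023, 0.0831]
tool_rot: [-1.652, -1.841, -0.685]
ft_force: [0.0, -0.3, -2.0]
grip_width: 0.499
grip_force: 60.0
```

```bash
python3 - <<'E'
from h import *
stat();chain(((.617,.0245,.08),45,.105),((.617,.0245,.06),45,.105))
t=ctrl.get_image("top")
m=grey(t,(250,180,335,240),40,150);c,_=cv2.findContours(m,0,1);c=max(c,key=cv2.contourArea)
q=ray(t,cv2.boxPoints(cv2.minAreaRect(c)),.101);q=q[np.argsort(q[:,1])]
for e in(q[:2].mean(0),q[2:].mean(0)): print(e[:2].round(4),"off line",round(e[0]-(.6087-.1059*(e[1]-.1033)),4))
a=ctrl.get_image("side")["color"];cv2.imwrite("pics/a5.png",cv2.resize(a[170:310,210:350],(560,560)))
E
```

```text
t 16.35 grasp [0.6173 0.0251 0.081 ] z [-0.074  0.702 -0.708] y [0.994 0.107 0.002] q [ 0.89  0.79 -0.84  1.58 -0.21  1.21  0.36] F [ 0.  -0.3 -2. ] w 43.4 gf 60.0
slide [-1.1, -0.4, 0.3] rot [0.0, 0.002, 0.003] min rows 0.0
slide [-14.1, 0.0, 14.1] rot [0.0, 0.0, 0.0] min rows 0.4
[0.6185 0.0075] off line -0.0003
[0.6025 0.1628] off line 0.0001
```

View pics/a5.png

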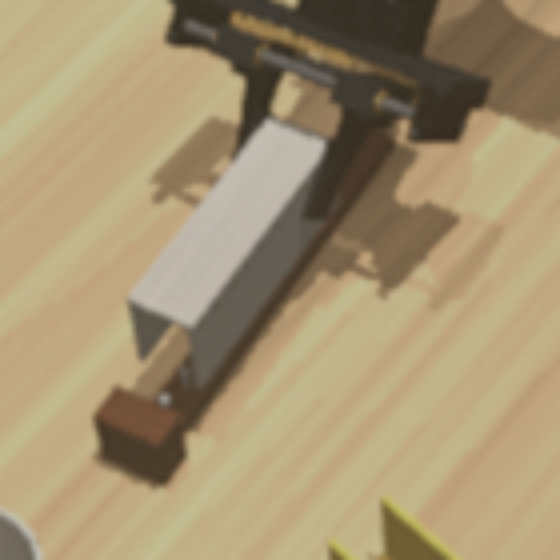

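The guard is centred over the lath line to 0.3 mm, with its front end short of the block (crop (160,320) against (140,410)). Next I'll lower it.

>>> {"name": "send_rows", "arguments": {"motion": [{"claw":-1,"slide":[-4,0,4],"delta_rot":[0,0,0]},{"claw":-1,"slide":[-8,0,8],"delta_rot":[0,0,0]},{"claw":-1,"slide":[-12,0,12],"delta_rot":[0,0,0]},{"claw":-1,"slide":[-15,0,15],"delta_rot":[0,0,0]},{"claw":-1,"slide":[-15,0,15],"delta_rot":[0,0,0]}]}}

```text
time: 16.95
position: [0.617, 0.0222, 0.0604]
tool_rot: [-1.653, -1.839, -0.684]
ft_force: [0.3, 0.3, -2.8]
grip_width: 0.499
grip_force: 60.0
```

```bash
python3 - <<'E'
from h import *
stat();chain(((.617,.0245,.044),45,.105))
E
```

```text
t 16.95 grasp [0.6168 0.0243 0.0583] z [-0.075  0.703 -0.708] y [0.994 0.106 0.   ] q [ 0.88  0.82 -0.83  1.58 -0.19  1.19  0.37] F [ 0.3  0.3 -2.8] w 43.4 gf 60.0
slide [-10.0, 0.2, 10.2] rot [-0.001, 0.001, 0.001] min rows 0.3
```

>>> {"name": "send_rows", "arguments": {"motion": [{"claw":-1,"slide":[-4,0,4],"delta_rot":[0,0,0]},{"claw":-1,"slide":[-8,0,8],"delta_rot":[0,0,0]},{"claw":-1,"slide":[-10,0,10],"delta_rot":[0,0,0]},{"claw":-1,"slide":[-11,0,11],"delta_rot":[0,0,0]},{"claw":-1,"slide":[-11,0,11],"delta_rot":[0,0,0]}]}}

```text
time: 17.45
position: [0.6175, 0.0223, 0.0456]
tool_rot: [-1.653, -1.84, -0.685]
ft_force: [0.4, -0.5, -3.8]
grip_width: 0.503
grip_force: 60.0
```

>>> {"name": "send_rows", "arguments": {"motion": [{"claw":-1,"slide":[-0.7,0,0.7],"delta_rot":[0,0,0]},{"claw":-1,"slide":[-1,0,1],"delta_rot":[0,0,0]},{"claw":-1,"slide":[-1,0,1],"delta_rot":[0,0,0]}]}}

```text
time: 17.75
position: [0.6176, 0.0222, 0.0445]
tool_rot: [-1.653, -1.84, -0.685]
ft_force: [0.5, 0.4, -3.4]
grip_width: 0.505
grip_force: 60.0
```

```bash
python3 - <<'E'
from h import *
stat()
E
```

```text
t 17.75 grasp [0.6174 0.0243 0.0424] z [-0.073  0.702 -0.708] y [0.994 0.106 0.002] q [ 0.87  0.84 -0.82  1.58 -0.19  1.17  0.38] F [ 0.5  0.4 -3.4] w 44.0 gf 60.0
```

>>> {"name": "send_rows", "arguments": {"motion": [{"claw":-1,"slide":[-0.7,0,0.7],"delta_rot":[0,0,0]},{"claw":-1,"slide":[-1.2,0,1.2],"delta_rot":[0,0,0]},{"claw":-1,"slide":[-1.2,0,1.2],"delta_rot":[0,0,0]}]}}

```text
time: 18.05
position: [0.6175, 0.0222, 0.0426]
tool_rot: [-1.653, -1.84, -0.685]
ft_force: [0.1, 0.7, -2.7]
grip_width: 0.501
grip_force: 60.0
```

>>> {"name": "send_rows", "arguments": {"motion": [{"claw":-1,"slide":[-0.7,0,0.7],"delta_rot":[0,0,0]},{"claw":-1,"slide":[-1,0,1],"delta_rot":[0,0,0]},{"claw":-1,"slide":[-1,0,1],"delta_rot":[0,0,0]}]}}

```text
time: 18.35
position: [0.6177, 0.0223, 0.0419]
tool_rot: [-1.653, -1.84, -0.686]
ft_force: [-1.1, -1.3, 1.0]
grip_width: 0.503
grip_force: 60.0
```

>>> {"name": "send_rows", "arguments": {"motion": [{"claw":-1,"slide":[3,0,3],"delta_rot":[0,0,0]},{"claw":-1,"slide":[6,0,6],"delta_rot":[0,0,0]},{"claw":-1,"slide":[9,0,9],"delta_rot":[0,0,0]},{"claw":-1,"slide":[10,0,10],"delta_rot":[0,0,0]},{"claw":-1,"slide":[10,0,10],"delta_rot":[0,0,0]}]}}

```text
time: 18.85
position: [0.6165, 0.037, 0.0419]
tool_rot: [-1.653, -1.84, -0.687]
ft_force: [0.9, -2.5, 3.2]
grip_width: 0.502
grip_force: 60.0
```

>>> {"name": "send_rows", "arguments": {"motion": [{"claw":-1,"slide":[1,0,1],"delta_rot":[0,0,0]},{"claw":-1,"slide":[2,0,2],"delta_rot":[0,0,0]},{"claw":-1,"slide":[2,0,2],"delta_rot":[0,0,0]}]}}

```text
time: 19.15
position: [0.6164, 0.0386, 0.0419]
tool_rot: [-1.654, -1.84, -0.686]
ft_force: [1.1, -4.2, 5.8]
grip_width: 0.507
grip_force: 60.0
```

```bash
python3 - <<'E'
from h import *
stat()
t=ctrl.get_image("top");m=grey(t,(240,180,335,240),40,150);c,_=cv2.findContours(m,0,1);c=max(c,key=cv2.contourArea)
q=ray(t,cv2.boxPoints(cv2.minAreaRect(c)),.06);q=q[np.argsort(q[:,1])]
for e in(q[:2].mean(0),q[2:].mean(0)): print(e[:2].round(4),"off line",round(e[0]-(.6087-.1059*(e[1]-.1033)),4))
E
```

```text
t 19.15 grasp [0.6162 0.0407 0.0398] z [-0.072  0.702 -0.708] y [0.994 0.105 0.002] q [ 0.86  0.84 -0.82  1.6  -0.19  1.14  0.37] F [ 1.1 -4.2  5.8] w 44.1 gf 60.0
[0.617  0.0229] off line -0.0002
[0.6019 0.1765] off line 0.0009
```

>>> {"name": "send_rows", "arguments": {"motion": [{"claw":-1,"slide":[1,0,1],"delta_rot":[0,0,0]},{"claw":-1,"slide":[2,0,2],"delta_rot":[0,0,0]},{"claw":-1,"slide":[2,0,2],"delta_rot":[0,0,0]}]}}

```text
time: 19.5
position: [0.6162, 0.0413, 0.0419]
tool_rot: [-1.654, -1.84, -0.686]
ft_force: [1.6, -4.7, 5.3]
grip_width: 0.503
grip_force: 60.0
```

>>> {"name": "send_rows", "arguments": {"motion": [{"claw":-1,"slide":[1,0,1],"delta_rot":[0,0,0]},{"claw":-1,"slide":[1.5,0,1.5],"delta_rot":[0,0,0]},{"claw":-1,"slide":[1.5,0,1.5],"delta_rot":[0,0,0]}]}}

```text
time: 19.8
position: [0.616, 0.0433, 0.0419]
tool_rot: [-1.655, -1.84, -0.687]
ft_force: [0.8, -5.4, 6.1]
grip_width: 0.499
grip_force: 60.0
```

>>> {"name": "send_rows", "arguments": {"motion": [{"claw":-1,"slide":[1,0,1],"delta_rot":[0,0,0]},{"claw":-1,"slide":[1.5,0,1.5],"delta_rot":[0,0,0]},{"claw":-1,"slide":[1.5,0,1.5],"delta_rot":[0,0,0]}]}}

```text
time: 20.1
position: [0.6159, 0.0447, 0.0419]
tool_rot: [-1.655, -1.84, -0.686]
ft_force: [-0.2, -6.9, 7.5]
grip_width: 0.501
grip_force: 60.0
```

```bash
python3 - <<'E'
from h import *
stat()
E
```

```text
t 20.1 grasp [0.6157 0.0468 0.0398] z [-0.072  0.702 -0.709] y [0.995 0.104 0.003] q [ 0.86  0.83 -0.83  1.61 -0.19  1.13  0.36] F [-0.2 -6.9  7.5] w 43.6 gf 60.0
```

>>> {"name": "send_rows", "arguments": {"motion": [{"claw":-1,"slide":[1,0,1],"delta_rot":[0,0,0]},{"claw":-1,"slide":[1.5,0,1.5],"delta_rot":[0,0,0]},{"claw":-1,"slide":[1.5,0,1.5],"delta_rot":[0,0,0]}]}}

```text
time: 20.4
position: [0.6159, 0.0447, 0.0419]
tool_rot: [-1.658, -1.84, -0.685]
ft_force: [-1.0, -12.8, 10.2]
grip_width: 0.501
grip_force: 60.0
```

>>> {"name": "send_rows", "arguments": {"motion": [{"claw":-1,"slide":[1,0,1],"delta_rot":[0,0,0]},{"claw":-1,"slide":[1.5,0,1.5],"delta_rot":[0,0,0]},{"claw":-1,"slide":[1.5,0,1.5],"delta_rot":[0,0,0]}]}}

```text
time: 20.7
position: [0.6159, 0.0448, 0.0419]
tool_rot: [-1.66, -1.841, -0.684]
ft_force: [-0.9, -17.7, 13.4]
grip_width: 0.496
grip_force: 60.0
```

Butted: the position stops at y = 0.0447 while the force climbs. I'll ease the load, release and back off.

>>> {"name": "send_rows", "arguments": {"motion": [{"claw":-1,"slide":[-1,0,-2],"delta_rot":[0,0,0]},{"claw":-1,"slide":[-1,0,-2],"delta_rot":[0,0,0]},{"claw":-1,"slide":[-1,0,-2],"delta_rot":[0,0,0]}]}}

```text
time: 21.0
position: [0.6157, 0.0447, 0.0419]
tool_rot: [-1.658, -1.84, -0.685]
ft_force: [-0.0, -10.6, 7.9]
grip_width: 0.499
grip_force: 60.0
```

>>> {"name": "send_rows", "arguments": {"motion": [{"claw":0.1,"slide":[0,0,0],"delta_rot":[0,0,0]},{"claw":0.3,"slide":[0,0,0],"delta_rot":[0,0,0]},{"claw":0.6,"slide":[0,0,0],"delta_rot":[0,0,0]},{"claw":0.8,"slide":[0,0,0],"delta_rot":[0,0,0]},{"claw":0.8,"slide":[0,0,0],"delta_rot":[0,0,0]}]}}

```text
time: 21.5
position: [0.6145, 0.0489, 0.0418]
tool_rot: [-1.652, -1.84, -0.685]
ft_force: [-0.1, -0.7, 0.8]
grip_width: 0.825
grip_force: 0.0
```

>>> {"name": "send_rows", "arguments": {"motion": [{"claw":0.8,"slide":[0,0,-15],"delta_rot":[0,0,0]},{"claw":0.8,"slide":[0,0,-40],"delta_rot":[0,0,0]},{"claw":0.8,"slide":[0,0,-80],"delta_rot":[0,0,0]},{"claw":0.8,"slide":[0,0,-120],"delta_rot":[0,0,0]},{"claw":0.8,"slide":[0,0,-170],"delta_rot":[0,0,0]}]}}

```text
time: 22.0
position: [0.6266, -0.0719, 0.1638]
tool_rot: [-1.652, -1.84, -0.684]
ft_force: [1.4, -0.7, 0.2]
grip_width: 0.9
grip_force: 0.0
```

```bash
python3 - <<'E'
from h import *
stat()
t=ctrl.get_image("top");m=grey(t,(240,180,335,240),40,150);c,_=cv2.findContours(m,0,1);c=max(c,key=cv2.contourArea)
q=ray(t,cv2.boxPoints(cv2.minAreaRect(c)),.06);q=q[np.argsort(q[:,1])]
for e in(q[:2].mean(0),q[2:].mean(0)): print(e[:2].round(4),"off line",round(e[0]-(.6087-.1059*(e[1]-.1033)),4))
a=ctrl.get_image("side")["color"];b=t["color"]
cv2.imwrite("pics/a6.png",cv2.hconcat([cv2.resize(a[180:320,200:340],(400,400)),cv2.resize(b[150:290,230:370],(400,400))]))
E
```

```text
t 22.0 grasp [ 0.6264 -0.0698  0.1617] z [-0.075  0.703 -0.708] y [0.994 0.107 0.001] q [ 0.96  0.76 -0.83  1.4  -0.2   1.45  0.37] F [ 1.4 -0.7  0.2] w 78.3 gf 0.0
[0.6172 0.0238] off line 0.0001
[0.6013 0.1827] off line 0.0011
```

View pics/a6.png

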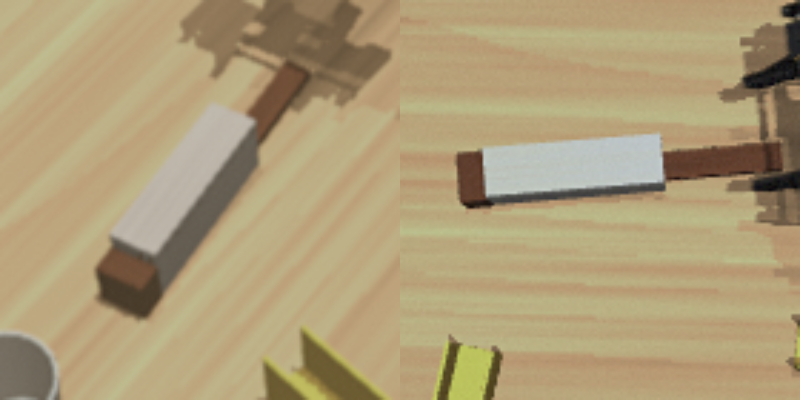

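The guard sits flat over the lath with its end against the block (side crop (135,245), top crop (483,175)). Its left end measures y = 0.183, the same as the block face, and the gripper is clear.

>>> {"name": "send_rows", "arguments": {"motion": [{"claw":0.8,"slide":[0,0,0],"delta_rot":[0,0,0]},{"claw":0.8,"slide":[0,0,0],"delta_rot":[0,0,0]},{"claw":0.8,"slide":[0,0,0],"delta_rot":[0,0,0]}]}}

```text
time: 22.4
position: [0.6264, -0.0696, 0.1616]
tool_rot: [-1.65, -1.839, -0.684]
ft_force: [0.1, 0.0, -1.0]
grip_width: 0.902
grip_force: 0.0
```

```bash
python3 -c "
from bench import ctrl
print(ctrl.close_job())"
```

```text
the job is handed in; nothing more can be done
None
```

The guard is turned open side down over the lath and nails, flat on the bench and butted against the end block; I let go and handed the job in at about 22 s, and no move went near the bench at the pot, pliers or knife, though I took no final picture to check them.

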